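Open a gearbox inspection port and set the stand loupe over it

ROBOT

A 6-joint arm with a two-finger parallel gripper is mounted at the origin on a cart in front of the work surface, level with it; the furniture and walls round the work are solid. World frame = base frame: x ahead of the robot, y to its left, z up, the work surface at z = 0. Lengths are in m, angles in rad, forces in N, time in s.
With the tool pointing down it reaches from about 0.225 to 0.875 m from the base axis. Payload 3.4 kg.
Tool frame: the origin (TCP) lies on the mounting face of the last link; the fingertips stand 173 mm ahead of it and the grasp point (between the pads) lies 155 mm ahead of it; x points along the fingers, y is the direction in which the jaws open and shut, and the axes are right-handed (so a half turn about x gives the same grasp; the last joint's range is limited). The gripper opens to 85 mm and grips with 20 to 120 N. Pads are 22 mm wide; open, the fingers measure 114 mm over their backs; the gripper's body (76 mm by 85 mm) begins 54 mm behind the grasp point. The pads swing forward as they close: fully open they stand 13 mm farther back than shut.
Start: joints at [-1.34, 0.276, 1.505, -0, 1.361, -0.121], TCP at [0.198, -0.54, 0.405] pointing down, gripper open.
Joint ranges: [-2.89, 2.89], [-0.75, 2.08], [0.22, 2.7], [-1.18, 4.32], [0.11, 2.71], [-2.7, 2.7]. Speed limits (rad/s): [2.57, 2.57, 3.14, 3.14, 3.14, 3.14].

INTERFACE

Orientations are given as a unit quaternion [w, x, y, z].
In Python, from rig import manip gives the robot as it stands.
- The arm moves only by the tool arm_command, never from a script. Its argument "targets" is a list of rows, each an object with "dp": the shift along the tool's x, y, z in m, a list of three; "turn": the turn, a rotation vector about the tool's x, y, z in degrees, a list of three; "grip": the opening, from -1 (shut) to 1 (fully open). In form: [{"dp": [tx, ty, tz], "turn": [wx, wy, wz], "grip": grip}, ...]. A call has 1 to 8 rows; each row shifts and turns the commanded pose from where the row before left it, along the tool's axes as they then stand; what a row does not reach is not made up. A row lasts 1/10 s, in which the tool goes at most 50 mm and 8.59 degrees, less where a joint would pass 70% of its speed; a pose out of reach is approached as far as the arm can. A call with a gripper value outside its range is refused whole. The fingers move at their own pace and stop on an object; "grip_force" is the grip in N (left out, the last holds). Time passes only in rows, so rows that do not move let the fingers close. It gives the time, the measured TCP pose, the force and the opening at its end, in the units of the state.
- manip.get_state(): the state, without advancing time (a new reading comes with each control period).
- manip.get_image(name): name is "side" or "top"; returns the picture (384x512x3 uint8, red, green, blue); there is no depth.
- manip.calibration(name): a dict with "fx", "fy", "cx", "cy" (pixels), "R" (3x3) and "t" (3): a world point X has camera coordinates R X + t. Camera axes: x right, y down, z forward; pixel columns grow to the right and rows downward; lengths in m; the calibration is good to about 2 mm. A picture is of the moment at which its call begins. calibration takes no time and is no camera call.
- manip.sign_off(): hands the job in, once; it reports no verdict.
The state is a dict: "clock": time; "qpos": joint angles; "qd": joint speeds; "effort": joint torques, N m; "position": TCP position; "ee_rot": TCP orientation; "contact_force": force on the tool from outside, world axes, zero at the start; "moment": the same for the moment, N m; "width": finger opening in m.
Only numpy, scipy, OpenCV 4.12 (cv2) and the standard library are available. Lean on these libraries where they do the work, as an engineer would, in place of code of your own. Each camera call takes 0.05 s, during which the arm holds its last target.

TASK

Make the worm gearbox ready for a look at its gear teeth: swing the flat cover on its top round the pivot screw, all the way to its stop, so that the inspection port is open. Open the instrument case until its lid stays back by itself, lift out the stand loupe and set it down gently, upright and centred over the open port, flat on the gearbox top; leave the case open and the other things on the bench where they are.

Things in the scene. Friction and masses are not known exactly. Their poses are not given: they have to be found in the camera images.
- port (a point): centre of the round inspection port (30 mm diameter) in the flat aluminium top face of the grey worm gearbox, at the height of that top face, 96 mm above the bench. The gearbox is 164 x 136 mm at its feet (with shaft stubs to the back and to its right) and fixed to the bench. Its x axis points from the port to the pivot screw of the cover, y to the left seen along x, z up.
- cover_pivot (a point): axis of the cover's slotted pivot screw, at the height of the gearbox top face; 50 mm from the port along the gearbox x axis (same axes as port). The screw head stands 10 mm above the top face, a breather plug near the back right corner 15 mm.
- cover_knob (a point): centre of the knurled round steel knob on the free end of the cover, 76 mm from the pivot axis: diameter 14 mm, 22 mm tall, its foot on the cover and its top 26 mm above the gearbox top face. The cover is a flat steel plate 4 mm thick that lies on the top face: a 44 mm disc over the port with an ear for the knob.
- cover (a joint): angle of the cover about the pivot screw: 0 closed (knob straight beyond the port), grows as it swings clockwise seen from above (the knob goes to the gearbox's +y side) up to 1.65 at its stop pin. It turns stiffly (about 1 N at the knob) and stays where it is left. It may start a few degrees off closed.
- lid_tab (a point): point in the thumb tab of the case lid, 12 mm in front of the lid's front wall, at half its thickness. The tab is 24 mm wide (along the hinge), 6 mm thick, and stands 21 mm out from the middle of the lid's front wall, at the lid's lower rim, 32 mm above the bench when closed; the lid top is then 70 mm above the bench. The point turns with the lid.
- lid_hinge (a point): middle of the hinge line at the back of the grey plastic instrument case, 28 mm above the bench; x points from the tab side to the hinge side of the closed case, y along the hinge line, z up. The lid tab point lies 132 mm from the hinge line. The case is 120 mm deep (x), 150 mm wide (y), fixed to the bench; its base walls are 28 mm high and the foam inside is 18 mm above the bench.
- case_lid (a joint): angle of the lid: 0 shut, 1.92 wide open at its stop, where it stands 0.16 m above the bench and reaches about 80 mm behind the hinge. No catch. Left alone it falls shut below its balance point at about 1.1 and falls open to the stop beyond it; lifting it takes about 1 N at the tab.
- loupe_center (a point): centre of the stand loupe, half-way up (28 mm above its foot). An aluminium cylinder 40 mm in diameter and 56 mm tall with a foot ring 44 mm in diameter and 6 mm high, black grip bands in the upper half and a glass lens on top; about 0.12 kg. At the start it stands upright in a 10 mm deep round pocket in the middle of the foam under the shut lid, foot 8 mm above the bench, so its upper 46 mm stand free of the foam.
- loupe: the same stand loupe; origin at the centre of its foot, z up through the lens
- spanner: bystander: combination spanner 176 mm long lying between the work places
- spark_plug: bystander: used spark plug, 77 mm long, lying near the front
- pin: bystander: gudgeon pin, 46 mm long steel tube of 15 mm diameter, lying near the front edge
- pliers: bystander: pliers with red handles, 206 mm long, lying flat on the right
- driver_bench: bystander: screwdriver with orange handle, 206 mm long, lying on the left

How it is judged:
At the end, for the whole second after the job is handed in: The cover is swung to its stop (at least 1.4 of 1.65 rad), the case lid rests open (over 1.7 rad), and the loupe stands still and upright on the gearbox top face, foot down (tilt under 0.06 rad, height within 3 mm), within 7 mm of the centre of the port so that its foot ring surrounds it (value of joint cover above 1.4 rad and value of joint case_lid above 1.7 rad and horizontal distance between loupe_center and port below 0.007 m and z of loupe_center in the frame of port between 0.025 and 0.031 m and angle between loupe's own z axis and vertical below 0.06 rad and linear speed of loupe below 0.02 m/s); the robot touches nothing.
It fails at once if the loupe is let fall (faster than 0.45 m/s while the fingers do not hold it) (linear speed of loupe above 0.45 m/s and contact force between the fingers and loupe below 0.05 N).
It fails at once if a bystander is shoved more than 40 mm (distance of any of spanner, spark_plug, pin, pliers, driver_bench from where it was at the start of the episode above 0.04 m).
It also fails if it takes over 72 s, if anything falls off the work surface, if the arm or the gripper's body presses on something with over 40 N, if the wrist force passes 120 N, or if a joint passes its speed limit or range.

## Working session

There is one attempt and no reset: what is moved stays moved. The work goes in short steps, Python scripts to look and compute and a tool call to move; the robot and the scene stay as the last step left them, time stands still between calls to the robot, and variables do not carry over. Pictures are saved under pics/ and viewed, and the job is handed in when it is done.

Besides the shell and the picture viewer there is one more tool, called after "Request:" by a JSON object that holds its "op" and its "data", one argument or row to a line. arm_command: Moves the arm, as the interface text tells. Its arguments: {"type":"object","properties":{"targets":{"type":"array"},"grip_force":{"type":"number"}},"required":["targets"]}

```bash
mkdir -p pics; ls
python3 - <<'E'
from rig import manip
import cv2, numpy as np
np.set_printoptions(precision=4,suppress=True)
s=manip.get_state()
for k,v in s.items(): print(k,v)
for n in ("side","top"):
    im=manip.get_image(n); cv2.imwrite(f"pics/{n}0.png",im[:,:,::-1])
    c=manip.calibration(n); print(n,c)
E
```

```text
pics
clock 0.0
qpos [-1.34    0.2765  1.5062  0.      1.3607 -0.121 ]
qd [-0.     -0.0026  0.0011 -0.0002 -0.0001 -0.0017]
effort [  0.0024 -41.6762 -24.5803   0.0001   0.0108  -0.    ]
position [ 0.1981 -0.5396  0.4039]
ee_rot [-0.1231 -0.6962 -0.1244  0.6962]
contact_force [-0.5162  1.143  -0.0879]
moment [-0.021   0.0262  0.0433]
width 0.08491389012746876
side {'fx': 426.8935591237352, 'fy': 426.8935591237352, 'cx': 253.3018599826267, 'cy': 201.11661307150703, 'R': array([[-0.999 , -0.0447, -0.0063],
       [-0.0249,  0.6628, -0.7484],
       [ 0.0376, -0.7475, -0.6632]]), 't': array([0.4675, 0.1213, 1.5818])}
top {'fx': 358.1173124491102, 'fy': 358.1173124491102, 'cx': 254.03220662765776, 'cy': 192.81745886904505, 'R': array([[ 0.0159, -0.9997,  0.0169],
       [-0.9969, -0.0171, -0.077 ],
       [ 0.0773, -0.0156, -0.9969]]), 't': array([-0.0388,  0.5126,  1.1523])}
```

View pics/side0.png

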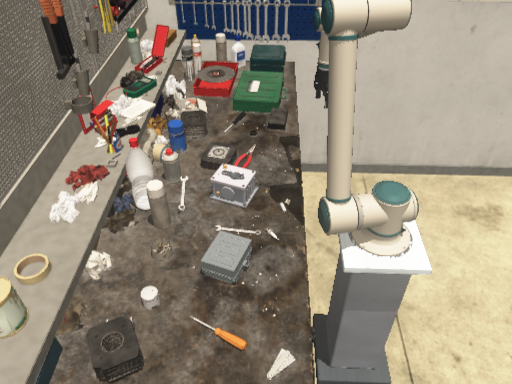

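View pics/top0.png

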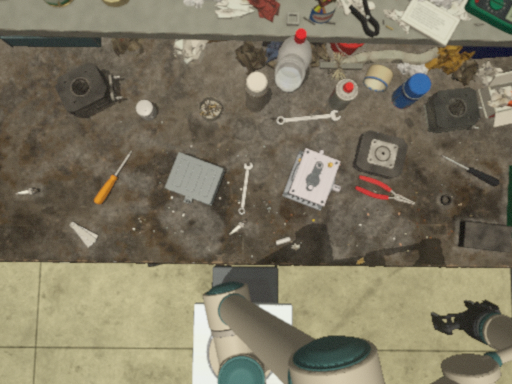

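Run:
```python
import cv2
t=cv2.imread('pics/top0.png'); s=cv2.imread('pics/side0.png')
cv2.imwrite('pics/a.png',cv2.resize(t[140:220,275:355],None,fx=7,fy=7,interpolation=cv2.INTER_CUBIC))
cv2.imwrite('pics/b.png',cv2.resize(t[140:220,150:250],None,fx=7,fy=7,interpolation=cv2.INTER_CUBIC))
cv2.imwrite('pics/c.png',cv2.resize(s[155:295,190:290],None,fx=4,fy=4,interpolation=cv2.INTER_CUBIC))
```

```text
(no output)
```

View pics/a.png

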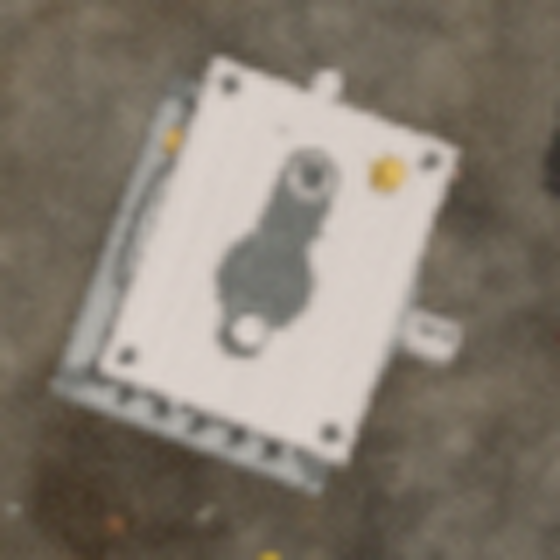

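View pics/b.png

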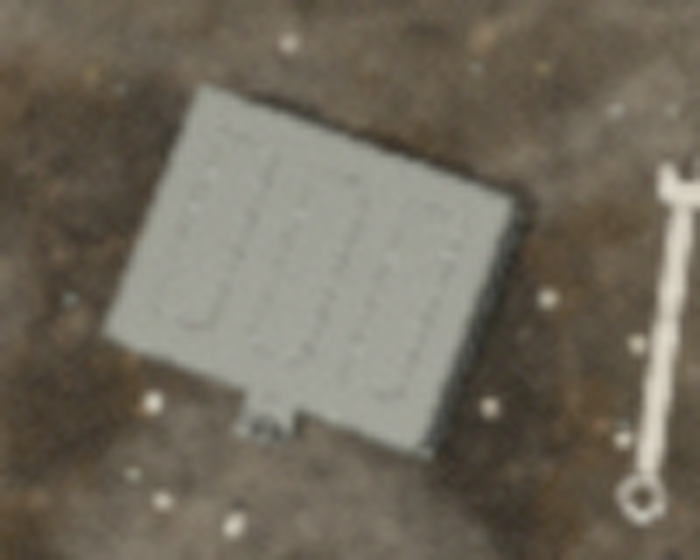

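View pics/c.png

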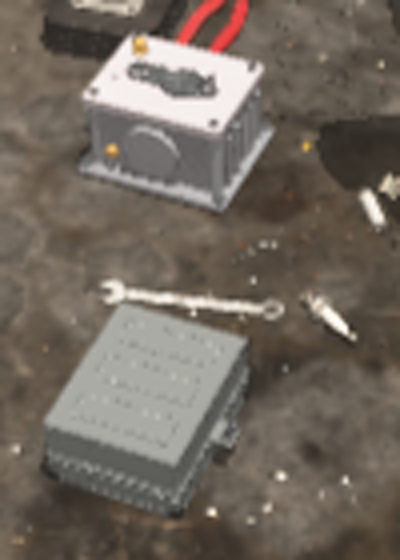

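```bash
cat > h.py <<'E'
import numpy as np, cv2
from scipy.spatial.transform import Rotation as Ro
from rig import manip
np.set_printoptions(precision=4,suppress=True)
def ray(n,uv):
    c=manip.calibration(n); R=np.array(c['R']); t=np.array(c['t'])
    d=R.T@np.array([(uv[0]-c['cx'])/c['fx'],(uv[1]-c['cy'])/c['fy'],1.]); return -R.T@t,d/np.linalg.norm(d)
def plane(n,uv,z):
    o,d=ray(n,uv); return o+d*(z-o[2])/d[2]
def proj(n,X):
    c=manip.calibration(n); p=np.array(c['R'])@np.array(X)+np.array(c['t'])
    return np.array([c['fx']*p[0]/p[2]+c['cx'],c['fy']*p[1]/p[2]+c['cy']])
def tri(ua,ub,na='top',nb='side'):
    o1,d1=ray(na,ua);o2,d2=ray(nb,ub)
    A=np.zeros((3,3));b=np.zeros(3)
    for o,d in((o1,d1),(o2,d2)):
        P=np.eye(3)-np.outer(d,d);A+=P;b+=P@o
    X=np.linalg.solve(A,b); r=[np.linalg.norm((np.eye(3)-np.outer(d,d))@(X-o)) for o,d in((o1,d1),(o2,d2))]
    return X,r
def snap(tag,box=None,n='top',f=6):
    im=manip.get_image(n)[:,:,::-1]; cv2.imwrite(f'pics/{tag}_full.png',im)
    if box: 
        x0,y0,x1,y1=box; cv2.imwrite(f'pics/{tag}.png',cv2.resize(im[y0:y1,x0:x1],None,fx=f,fy=f,interpolation=cv2.INTER_CUBIC))
    return im
def tool():
    s=manip.get_state(); q=s['ee_rot']; M=Ro.from_quat([q[1],q[2],q[3],q[0]]).as_matrix()
    return s,np.array(s['position']),M
E
python3 - <<'E'
from h import *
t=cv2.imread('pics/top0.png'); s=cv2.imread('pics/side0.png')
def white(im,box):
    x0,y0,x1,y1=box; h=cv2.cvtColor(im[y0:y1,x0:x1],cv2.COLOR_BGR2HSV)
    m=((h[:,:,2]>185)&(h[:,:,1]<40)).astype(np.uint8)
    m=cv2.morphologyEx(m,cv2.MORPH_OPEN,np.ones((3,3)))
    c=max(cv2.findContours(m,0,cv2.CHAIN_APPROX_NONE)[0],key=cv2.contourArea)
    hull=cv2.convexHull(c); r=cv2.boxPoints(cv2.minAreaRect(hull))+[x0,y0]
    a=cv2.approxPolyDP(hull,3,True)[:,0]+[x0,y0]
    return r,a
r,a=white(t,(275,140,355,220)); print(r,a)
P=np.array([plane('top',p,.096)[:2] for p in r]);print('top',P,P.mean(0))
for i in range(4):
    e=P[(i+1)%4]-P[i];print(np.linalg.norm(e),np.degrees(np.arctan2(e[1],e[0])))
r,a=white(s,(190,155,290,225));print(a)
print([plane('side',p,.096)[:2] for p in a])
# pivot / knob
pv=np.array([310,175])/7+[275,140]; kn=np.array([248,332])/7+[275,140]; ho=[(231,83),(431,160),(127,355),(331,432)]
print('pivot',plane('top',pv,.106),'knobtop',plane('top',kn,.122))
H=[plane('top',np.array(h)/7+[275,140],.096)[:2] for h in ho];print(H,np.mean(H,0))
# lid
lc=np.array([(203,85),(520,200),(428,455),(105,332)])/7+[150,140]
L=np.array([plane('top',p,.07)[:2] for p in lc]);print('lid',L,L.mean(0))
for i in range(4):
    e=L[(i+1)%4]-L[i];print(np.linalg.norm(e),np.degrees(np.arctan2(e[1],e[0])))
print('tab',plane('top',np.array([268,415])/7+[150,140],.035))
E
```

```text
[[288.4794 191.9536]
 [306.1856 145.9175]
 [341.232  159.3969]
 [323.5258 205.433 ]] [[322 152]
 [337 165]
 [326 198]
 [320 203]
 [294 194]
 [292 188]
 [304 153]]
top [[ 0.5117 -0.1348]
 [ 0.6558 -0.1886]
 [ 0.6157 -0.2975]
 [ 0.4722 -0.2427]] [ 0.5639 -0.2159]
0.15381650330034705 -20.461938667396353
0.1161405025060019 -110.23994229373848
0.15363384411548126 159.07144271002687
0.11489021579149337 69.85610763786231
[[214 174]
 [220 166]
 [227 165]
 [253 173]
 [247 184]
 [241 186]
 [214 180]]
[array([ 0.6337, -0.2138]), array([ 0.6153, -0.2675]), array([ 0.5873, -0.2753]), array([ 0.4786, -0.226 ]), array([ 0.4987, -0.1558]), array([ 0.5212, -0.1428]), array([ 0.6294, -0.1758])]
pivot [ 0.5953 -0.2274  0.106 ] knobtop [ 0.5244 -0.1977  0.122 ]
[array([ 0.6373, -0.1943]), array([ 0.6046, -0.283 ]), array([ 0.5158, -0.1491]), array([ 0.4835, -0.2388])] [ 0.5603 -0.2163]
lid [[0.6337 0.2088]
 [0.5842 0.0652]
 [0.4689 0.1036]
 [0.5214 0.2488]] [0.552  0.1566]
0.15193212271337997 -109.03859028487976
0.12151660145287177 161.5832996783359
0.15445518264913796 70.1220401758031
0.11925270613527991 -19.60917458959439
tab [0.4875 0.1811 0.035 ]
```

```bash
cat >> h.py <<'E'
def plan(grasp,yaw,off=.155):
    """needed turn (deg, tool) so x is down and y jaw at world yaw(deg); then dp in the turned frame to bring grasp pt (off ahead) there"""
    s,p,M=tool(); best=None
    for k in (0,180):
        a=np.radians(yaw+k); y=np.array([np.cos(a),np.sin(a),0]); x=np.array([0,0,-1.]); T=np.stack([x,y,np.cross(x,y)],1)
        rv=Ro.from_matrix(M.T@T).as_rotvec(degrees=True)
        if best is None or np.linalg.norm(rv)<np.linalg.norm(best[0]): best=(rv,T)
    rv,T=best; tcp=np.array(grasp)+[0,0,off]
    print('tcp now',p,'goal',tcp,'turn',rv.round(2),'dp',(T.T@(tcp-p)).round(4),'clock',round(s['clock'],2),'w',round(s['width'],4),'F',np.array(s['contact_force']).round(1))
    print('tool y',T[:,1],'z',T[:,2],'q6',s['qpos'][5])
E
python3 - <<'E'
from h import *
s,p,M=tool();print(M)
plan([.5244,-.1977,.20],70)
print([proj('side',X) for X in ([.5953,-.2274,.106],[.5244,-.1977,.122],[.4840,.1804,.032])])
E
```

```text
[[-0.0004  0.3446 -0.9387]
 [ 0.0016 -0.9387 -0.3446]
 [-1.     -0.0017 -0.0002]]
tcp now [ 0.1981 -0.5396  0.4039] goal [ 0.5244 -0.1977  0.355 ] turn [40.16  0.02  0.1 ] dp [ 0.0489 -0.4329 -0.1897] clock 0.1 w 0.0851 F [ 0.4 -0.2 -0.3]
tool y [-0.342  -0.9397  0.    ] z [-0.9397  0.342   0.    ] q6 -0.12104372712481516
[array([223.8024, 170.1424]), array([240.9321, 171.9093]), array([246.1119, 261.6682])]
```

Request:
{"op": "arm_command", "data": {
  "targets": [
    {"dp": [0, 0, 0], "turn": [8, 0, 0], "grip": 1},
    {"dp": [0, 0, 0], "turn": [8, 0, 0], "grip": 1},
    {"dp": [0, 0, 0], "turn": [8, 0, 0], "grip": 1},
    {"dp": [0, 0, 0], "turn": [8, 0, 0], "grip": 1},
    {"dp": [0, 0, 0], "turn": [8.1, 0, 0], "grip": 1}
  ],
  "grip_force": 30
}}

```text
clock: 0.6
position: [0.1981, -0.5397, 0.4042]
ee_rot: [0.125, -0.696, 0.124, 0.696]
contact_force: [-0.3, 0.0, -0.2]
width: 0.0856
```

Request:
{"op": "arm_command", "data": {
  "targets": [
    {"dp": [0, -0.043, -0.019], "turn": [0, 0, 0], "grip": 0},
    {"dp": [0, -0.043, -0.019], "turn": [0, 0, 0], "grip": 0},
    {"dp": [0, -0.043, -0.019], "turn": [0, 0, 0], "grip": 0},
    {"dp": [0, -0.043, -0.019], "turn": [0, 0, 0], "grip": 0},
    {"dp": [0, -0.043, -0.019], "turn": [0, 0, 0], "grip": 0},
    {"dp": [0, -0.043, -0.019], "turn": [0, 0, 0], "grip": 0},
    {"dp": [0, -0.043, -0.019], "turn": [0, 0, 0], "grip": 0},
    {"dp": [0, -0.043, -0.019], "turn": [0, 0, 0], "grip": 0}
  ]
}}

```text
clock: 1.4
position: [0.4593, -0.2666, 0.4044]
ee_rot: [0.122, -0.696, 0.122, 0.697]
contact_force: [1.0, -0.6, -0.7]
width: 0.0426
```

Request:
{"op": "arm_command", "data": {
  "targets": [
    {"dp": [0, -0.043, -0.019], "turn": [0, 0, 0], "grip": 0},
    {"dp": [0, -0.043, -0.019], "turn": [0, 0, 0], "grip": 0},
    {"dp": [0, 0, 0], "turn": [0, 0, 0], "grip": 0},
    {"dp": [0, 0, 0], "turn": [0, 0, 0], "grip": 0},
    {"dp": [0, 0, 0], "turn": [0, 0, 0], "grip": 0}
  ]
}}

```text
clock: 1.9
position: [0.5228, -0.2009, 0.4043]
ee_rot: [0.122, -0.696, 0.123, 0.697]
contact_force: [-0.1, -0.2, -0.0]
width: 0.0428
```

Run:
```python
from h import *
plan([.5244,-.1977,.115],70)
snap('k1',(190,80,290,230),'side',4)
```

```text
tcp now [ 0.5228 -0.2009  0.4043] goal [ 0.5244 -0.1977  0.27  ] turn [ 0.03  0.07 -0.04] dp [ 0.1343 -0.0036 -0.0004] clock 1.9 w 0.0428 F [-0.1 -0.2 -0. ]
tool y [-0.342  -0.9397  0.    ] z [-0.9397  0.342   0.    ] q6 1.428677565005431
```

View pics/k1.png

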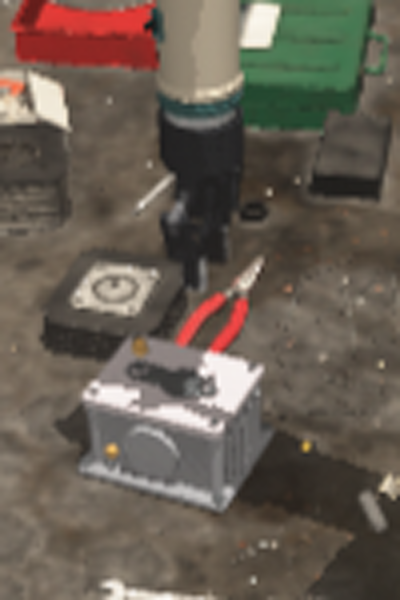

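Request:
{"op": "arm_command", "data": {
  "targets": [
    {"dp": [0.035, -0.0035, 0], "turn": [0, 0, 0], "grip": 0},
    {"dp": [0.035, 0, 0], "turn": [0, 0, 0], "grip": 0},
    {"dp": [0.03, 0, 0], "turn": [0, 0, 0], "grip": 0},
    {"dp": [0.023, 0, 0], "turn": [0, 0, 0], "grip": 0},
    {"dp": [0, 0, 0], "turn": [0, 0, 0], "grip": 0},
    {"dp": [0, 0, 0], "turn": [0, 0, 0], "grip": 0}
  ]
}}

```text
clock: 2.55
position: [0.5242, -0.1982, 0.2821]
ee_rot: [0.123, -0.696, 0.123, 0.696]
contact_force: [-0.6, 0.4, 0.5]
width: 0.0427
```

Run:
```python
from h import *
plan([.5244,-.1977,.126],70)
snap('k2',(190,100,290,230),'side',5)
```

```text
tcp now [ 0.5242 -0.1982  0.2821] goal [ 0.5244 -0.1977  0.281 ] turn [-0.05  0.   -0.01] dp [ 0.0011 -0.0006  0.    ] clock 2.55 w 0.0427 F [-0.6  0.4  0.5]
tool y [-0.342  -0.9397  0.    ] z [-0.9397  0.342   0.    ] q6 1.435220473360849
```

View pics/k2.png

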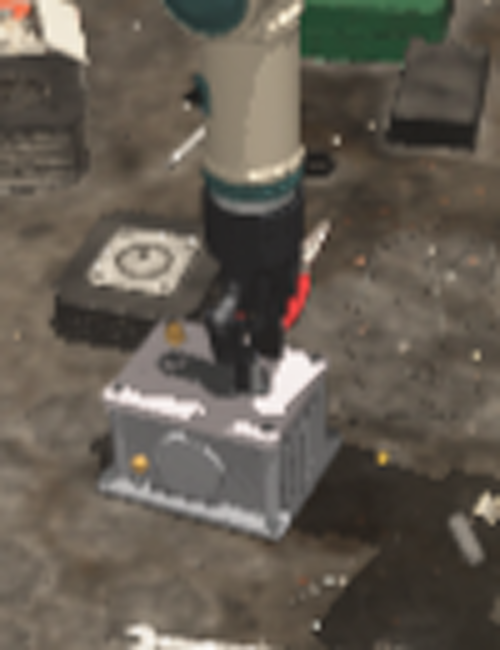

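Request:
{"op": "arm_command", "data": {
  "targets": [
    {"dp": [0, 0, 0], "turn": [0, 0, 0], "grip": -1},
    {"dp": [0, 0, 0], "turn": [0, 0, 0], "grip": -1},
    {"dp": [0, 0, 0], "turn": [0, 0, 0], "grip": -1},
    {"dp": [0, 0, 0], "turn": [0, 0, 0], "grip": -1},
    {"dp": [0, 0, 0], "turn": [0, 0, 0], "grip": -1}
  ],
  "grip_force": 30
}}

```text
clock: 3.1
position: [0.525, -0.1974, 0.2831]
ee_rot: [-0.122, 0.697, -0.123, -0.696]
contact_force: [-0.6, -0.7, 6.3]
width: 0.0123
```

Run:
```python
from h import *
s,p,M=tool(); print(p,s['width'],s['contact_force'])
# arc in tool frame from current: pivot p0
pv=np.array([.5953,-.2274]); a0=np.arctan2(*(p[:2]-pv)[::-1]); r=np.linalg.norm(p[:2]-pv)
print('ang',np.degrees(a0),r, 'cover',np.radians(159.9-np.degrees(a0)))
aend=np.radians(159.9)-1.62
A=np.linspace(a0,aend,17); pts=[pv+.076*np.array([np.cos(a),np.sin(a)]) for a in A]; pts[0]=p[:2]
for i in range(16):
    d=np.r_[pts[i+1]-pts[i],0]; print(i,(M.T@d).round(4))
```

```text
[ 0.525  -0.1974  0.2831] 0.01233128040216872 [-0.5935 -0.7042  6.3306]
ang 156.89521092744513 0.07644407523177285 cover 0.052443462644029284
0 [-0.     -0.0074 -0.0012]
1 [-0.     -0.0073 -0.0015]
2 [-0.     -0.0071 -0.0022]
3 [ 0.     -0.0069 -0.0029]
4 [ 0.     -0.0065 -0.0035]
5 [ 0.     -0.0062 -0.0042]
6 [ 0.     -0.0057 -0.0048]
7 [ 0.     -0.0052 -0.0053]
8 [ 0.     -0.0047 -0.0058]
9 [ 0.     -0.0041 -0.0062]
10 [ 0.     -0.0035 -0.0066]
11 [ 0.     -0.0028 -0.0069]
12 [ 0.     -0.0021 -0.0071]
13 [ 0.     -0.0014 -0.0073]
14 [ 0.     -0.0007 -0.0074]
15 [ 0.      0.     -0.0074]
```

Request:
{"op": "arm_command", "data": {
  "targets": [
    {"dp": [-0.001, 0, 0], "turn": [0, 0, 0], "grip": -1},
    {"dp": [0, 0, 0], "turn": [0, 0, 0], "grip": -1}
  ]
}}

```text
clock: 3.3
position: [0.5251, -0.1974, 0.2832]
ee_rot: [-0.122, 0.697, -0.123, -0.696]
contact_force: [1.0, -0.9, 3.3]
width: 0.0126
```

Run:
```python
from h import *
snap('k3',(190,100,290,230),'side',5)
```

```text
(no output)
```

View pics/k3.png

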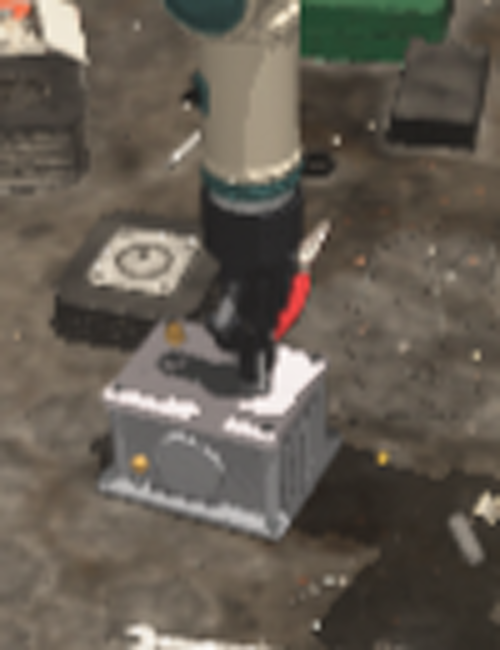

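The fingers hold the knob (fingertips at about pixel (241,176) in the side view). The width is stable at 12.5 mm, so I follow the arc.

Request:
{"op": "arm_command", "data": {
  "targets": [
    {"dp": [0, -0.0074, -0.0012], "turn": [0, 0, 0], "grip": -1},
    {"dp": [0, -0.0073, -0.0015], "turn": [0, 0, 0], "grip": -1},
    {"dp": [0, -0.0071, -0.0022], "turn": [0, 0, 0], "grip": -1},
    {"dp": [0, -0.0069, -0.0029], "turn": [0, 0, 0], "grip": -1},
    {"dp": [0, -0.0065, -0.0035], "turn": [0, 0, 0], "grip": -1},
    {"dp": [0, -0.0062, -0.0042], "turn": [0, 0, 0], "grip": -1}
  ]
}}

```text
clock: 3.95
position: [0.5528, -0.1628, 0.283]
ee_rot: [0.122, -0.696, 0.123, 0.697]
contact_force: [-1.4, -4.0, 5.5]
width: 0.0121
```

Request:
{"op": "arm_command", "data": {
  "targets": [
    {"dp": [0, -0.0057, -0.0048], "turn": [0, 0, 0], "grip": -1},
    {"dp": [0, -0.0052, -0.0053], "turn": [0, 0, 0], "grip": -1},
    {"dp": [0, -0.0047, -0.0058], "turn": [0, 0, 0], "grip": -1},
    {"dp": [0, -0.0041, -0.0062], "turn": [0, 0, 0], "grip": -1},
    {"dp": [0, -0.0035, -0.0066], "turn": [0, 0, 0], "grip": -1}
  ]
}}

```text
clock: 4.45
position: [0.5877, -0.1512, 0.2829]
ee_rot: [0.122, -0.696, 0.123, 0.697]
contact_force: [-3.3, -4.4, 4.9]
width: 0.012
```

Request:
{"op": "arm_command", "data": {
  "targets": [
    {"dp": [0, -0.0028, -0.0069], "turn": [0, 0, 0], "grip": -1},
    {"dp": [0, -0.0021, -0.0071], "turn": [0, 0, 0], "grip": -1},
    {"dp": [0, -0.0014, -0.0073], "turn": [0, 0, 0], "grip": -1},
    {"dp": [0, -0.0007, -0.0074], "turn": [0, 0, 0], "grip": -1},
    {"dp": [0, 0, -0.0074], "turn": [0, 0, 0], "grip": -1},
    {"dp": [0, 0, 0], "turn": [0, 0, 0], "grip": -1}
  ]
}}

```text
clock: 5.05
position: [0.6242, -0.1573, 0.2828]
ee_rot: [0.122, -0.695, 0.123, 0.697]
contact_force: [-3.6, -3.4, 5.4]
width: 0.0121
```

Run:
```python
from h import *
s,p,M=tool(); print(p,s['width'],s['contact_force'])
pv=np.array([.5953,-.2274]); d=p[:2]-pv
print(np.linalg.norm(d),'cover',np.radians(159.9)-np.arctan2(d[1],d[0]))
snap('k4',(275,140,355,220),'top',7)
snap('k5',(190,100,290,230),'side',5)
```

```text
[ 0.6242 -0.1573  0.2828] 0.012138296202896694 [-3.6477 -3.355   5.441 ]
0.07580647448492318 cover 1.6107875921821642
```

View pics/k5.png

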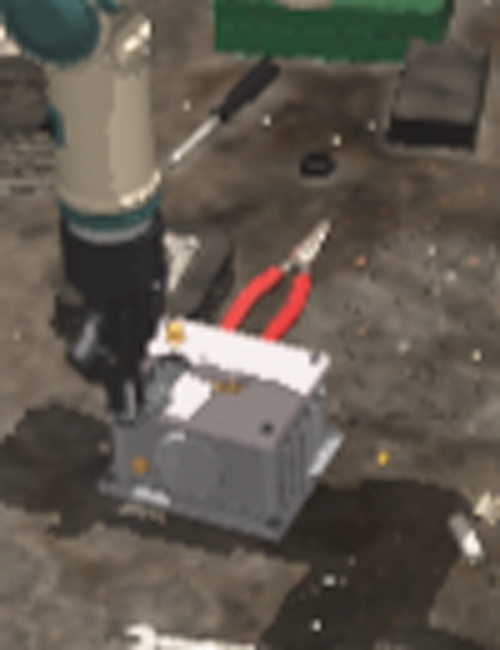

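Request:
{"op": "arm_command", "data": {
  "targets": [
    {"dp": [0, 0.0003, -0.004], "turn": [0, 0, 0], "grip": -1},
    {"dp": [0, 0, 0], "turn": [0, 0, 0], "grip": -1},
    {"dp": [0, 0, 0], "turn": [0, 0, 0], "grip": 0},
    {"dp": [0, 0, 0], "turn": [0, 0, 0], "grip": 0},
    {"dp": [0, 0, 0], "turn": [0, 0, 0], "grip": 0},
    {"dp": [-0.02, 0, 0], "turn": [0, 0, 0], "grip": 0},
    {"dp": [-0.03, 0, 0], "turn": [0, 0, 0], "grip": 0},
    {"dp": [-0.03, 0, 0], "turn": [0, 0, 0], "grip": 0}
  ]
}}

```text
clock: 5.95
position: [0.6282, -0.1583, 0.3626]
ee_rot: [0.123, -0.696, 0.122, 0.697]
contact_force: [-0.8, -0.1, 0.1]
width: 0.0425
```

Run:
```python
from h import *
plan([.482,.181,.12],70.7)
```

```text
tcp now [ 0.6282 -0.1583  0.3626] goal [0.482 0.181 0.275] turn [-0.63  0.13  0.03] dp [ 0.0876 -0.272   0.2501] clock 5.95 w 0.0425 F [-0.8 -0.1  0.1]
tool y [-0.3305 -0.9438  0.    ] z [-0.9438  0.3305  0.    ] q6 1.5640321437173275
```

Request:
{"op": "arm_command", "data": {
  "targets": [
    {"dp": [0, -0.034, 0.0313], "turn": [-0.6, 0, 0], "grip": 0},
    {"dp": [0, -0.034, 0.0313], "turn": [0, 0, 0], "grip": 0},
    {"dp": [0, -0.034, 0.0313], "turn": [0, 0, 0], "grip": 0},
    {"dp": [0, -0.034, 0.0313], "turn": [0, 0, 0], "grip": 0},
    {"dp": [0, -0.034, 0.0313], "turn": [0, 0, 0], "grip": 0},
    {"dp": [0, -0.034, 0.0313], "turn": [0, 0, 0], "grip": 0},
    {"dp": [0, -0.034, 0.0313], "turn": [0, 0, 0], "grip": 0},
    {"dp": [0, -0.034, 0.0313], "turn": [0, 0, 0], "grip": 0}
  ]
}}

```text
clock: 6.75
position: [0.4813, 0.1828, 0.3625]
ee_rot: [0.119, -0.697, 0.119, 0.697]
contact_force: [-0.4, 0.3, -0.6]
width: 0.0425
```

Request:
{"op": "arm_command", "data": {
  "targets": [
    {"dp": [0, 0, 0], "turn": [0, 0, 0], "grip": 0},
    {"dp": [0, 0, 0], "turn": [0, 0, 0], "grip": 0}
  ]
}}

```text
clock: 6.95
position: [0.4819, 0.1821, 0.3626]
ee_rot: [-0.118, 0.697, -0.118, -0.697]
contact_force: [0.1, -0.7, 0.9]
width: 0.0426
```

Run:
```python
from h import *
plan([.482,.181,.042],70.7)
snap('c1',(190,140,290,290),'side',4)
snap('g1',(275,140,355,220),'top',7)
```

```text
tcp now [0.4819 0.1821 0.3626] goal [0.482 0.181 0.197] turn [ 0.14 -0.01 -0.02] dp [ 0.1656  0.001  -0.0005] clock 6.95 w 0.0426 F [ 0.1 -0.7  0.9]
tool y [-0.3305 -0.9438  0.    ] z [-0.9438  0.3305  0.    ] q6 2.131623839749934
```

View pics/c1.png

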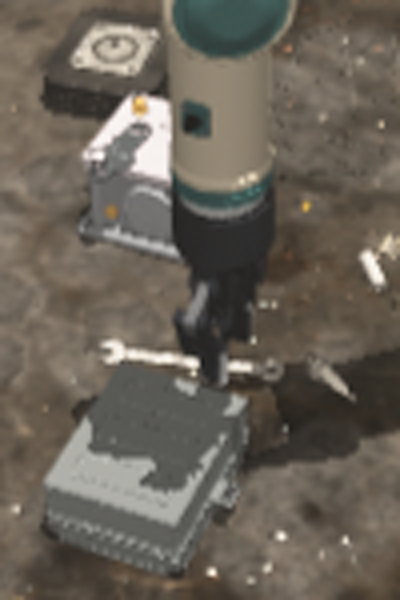

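View pics/g1.png

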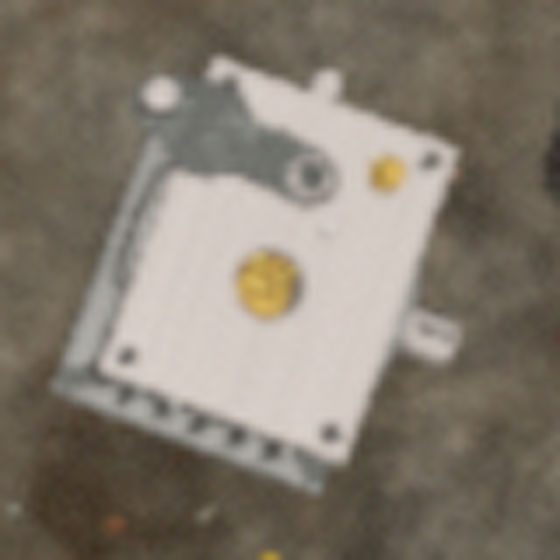

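Request:
{"op": "arm_command", "data": {
  "targets": [
    {"dp": [0.045, 0.001, 0.0015], "turn": [0, 0, 0], "grip": 0.1},
    {"dp": [0.045, 0, 0], "turn": [0, 0, 0], "grip": 0.1},
    {"dp": [0.035, 0, 0], "turn": [0, 0, 0], "grip": 0.1},
    {"dp": [0.025, 0, 0], "turn": [0, 0, 0], "grip": 0.1},
    {"dp": [0.0175, 0, 0], "turn": [0, 0, 0], "grip": 0.1},
    {"dp": [0, 0, 0], "turn": [0, 0, 0], "grip": 0.1},
    {"dp": [0, 0, 0], "turn": [0, 0, 0], "grip": 0.1}
  ]
}}

```text
clock: 7.75
position: [0.4813, 0.1795, 0.1951]
ee_rot: [0.119, -0.697, 0.12, 0.697]
contact_force: [-1.4, -0.1, -0.0]
width: 0.0471
```

Run:
```python
from h import *
plan([.480,.1815,.040],70.7)
snap('c2',(190,160,290,290),'side',5)
snap('c3',(150,140,250,220),'top',7)
```

```text
tcp now [0.4813 0.1795 0.1951] goal [0.48   0.1815 0.195 ] turn [-0.16  0.05 -0.04] dp [ 0.0001 -0.0015  0.0019] clock 7.75 w 0.0471 F [-1.4 -0.1 -0. ]
tool y [-0.3305 -0.9438  0.    ] z [-0.9438  0.3305  0.    ] q6 2.1319893541097206
```

View pics/c2.png

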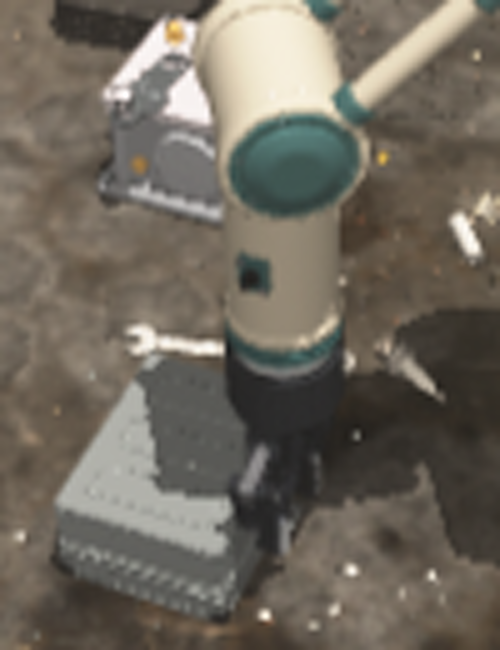

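View pics/c3.png

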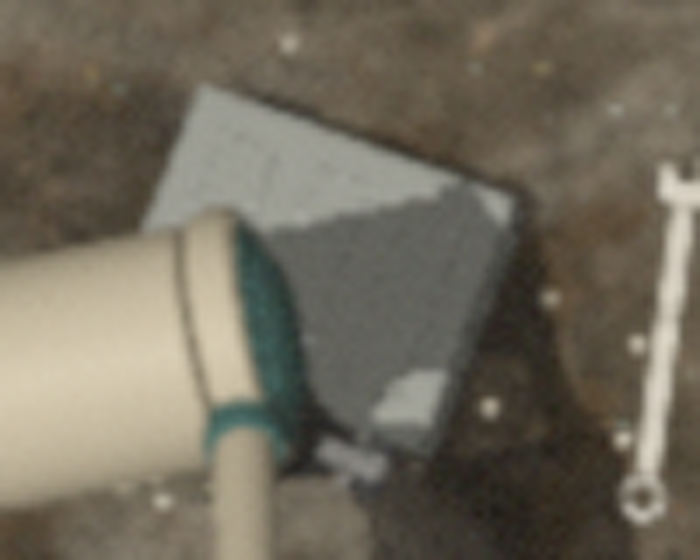

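Request:
{"op": "arm_command", "data": {
  "targets": [
    {"dp": [0, -0.001, 0.002], "turn": [0, 0, 0], "grip": -1},
    {"dp": [0, 0, 0], "turn": [0, 0, 0], "grip": -1},
    {"dp": [0, 0, 0], "turn": [0, 0, 0], "grip": -1},
    {"dp": [0, 0, 0], "turn": [0, 0, 0], "grip": -1},
    {"dp": [0, 0, 0], "turn": [0, 0, 0], "grip": -1}
  ],
  "grip_force": 25
}}

```text
clock: 8.35
position: [0.4802, 0.1841, 0.1968]
ee_rot: [-0.121, 0.699, -0.117, -0.695]
contact_force: [0.1, 8.8, 0.6]
width: 0.0228
```

Run:
```python
from h import *
s,p,M=tool(); print(p,s['width'],s['contact_force'])
r=.136; n=16; th=np.linspace(0,1.35,n+1); h=.004
u=np.array([.9438,-.3305,0]); z=np.array([0,0,1.])
# tab point relative hinge: (-r, +h) rotated
P=[(-r*np.cos(a)+h*np.sin(a))*u+(r*np.sin(a)+h*np.cos(a))*z for a in th]
for i in range(n): print((M.T@(P[i+1]-P[i])).round(4), th[i+1].round(2))
```

```text
[0.4802 0.1841 0.1968] 0.02283070944795133 [0.0728 8.8128 0.5781]
[-0.0114 -0.0001 -0.0009] 0.08
[-0.0113 -0.0001 -0.0018] 0.17
[-0.0111 -0.0001 -0.0028] 0.25
[-0.0109 -0.0001 -0.0037] 0.34
[-0.0105 -0.0001 -0.0046] 0.42
[-0.0101 -0.0001 -0.0055] 0.51
[-0.0096 -0.0001 -0.0063] 0.59
[-0.009  -0.0001 -0.0071] 0.68
[-0.0084 -0.0001 -0.0078] 0.76
[-0.0077 -0.0001 -0.0085] 0.84
[-0.007  -0.0001 -0.0091] 0.93
[-0.0062 -0.0001 -0.0097] 1.01
[-0.0053 -0.0001 -0.0102] 1.1
[-0.0045 -0.0001 -0.0106] 1.18
[-0.0036 -0.     -0.0109] 1.27
[-0.0026 -0.     -0.0112] 1.35
```

Request:
{"op": "arm_command", "data": {
  "targets": [
    {"dp": [0, -0.0025, 0], "turn": [0, 0, 0], "grip": -1},
    {"dp": [-0.0114, 0, -0.0009], "turn": [0, 0, 0], "grip": -1},
    {"dp": [-0.0113, 0, -0.0018], "turn": [0, 0, 0], "grip": -1},
    {"dp": [-0.0111, 0, -0.0028], "turn": [0, 0, 0], "grip": -1},
    {"dp": [-0.0109, 0, -0.0037], "turn": [0, 0, 0], "grip": -1}
  ]
}}

```text
clock: 8.85
position: [0.4896, 0.1817, 0.2414]
ee_rot: [-0.12, 0.698, -0.118, -0.696]
contact_force: [4.0, 3.8, -3.6]
width: 0.0228
```

Run:
```python
from h import *
s,p,M=tool(); print(p,s['width'],s['contact_force'],s['moment'])
snap('c4',(190,160,290,290),'side',5)
```

```text
[0.4896 0.1817 0.2414] 0.02283752869805404 [ 3.9694  3.8121 -3.5965] [ 0.6733 -0.5104 -0.0387]
```

View pics/c4.png

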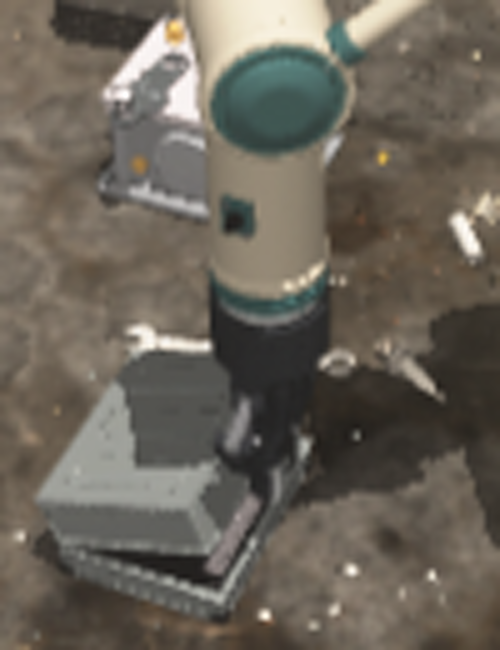

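The lid is lifting with the tab in the fingers; I continue along the arc.

Request:
{"op": "arm_command", "data": {
  "targets": [
    {"dp": [-0.0105, 0, -0.0046], "turn": [0, 0, 0], "grip": -1},
    {"dp": [-0.0101, 0, -0.0055], "turn": [0, 0, 0], "grip": -1},
    {"dp": [-0.0096, 0, -0.0063], "turn": [0, 0, 0], "grip": -1},
    {"dp": [-0.009, 0, -0.0071], "turn": [0, 0, 0], "grip": -1},
    {"dp": [-0.0084, 0, -0.0078], "turn": [0, 0, 0], "grip": -1}
  ]
}}

```text
clock: 9.4
position: [0.5187, 0.1714, 0.2881]
ee_rot: [-0.12, 0.697, -0.118, -0.697]
contact_force: [3.8, 5.3, -4.6]
width: 0.0231
```

Request:
{"op": "arm_command", "data": {
  "targets": [
    {"dp": [-0.0077, 0, -0.0085], "turn": [0, 0, 0], "grip": -1},
    {"dp": [-0.007, 0, -0.0091], "turn": [0, 0, 0], "grip": -1},
    {"dp": [-0.0062, 0, -0.0097], "turn": [0, 0, 0], "grip": -1},
    {"dp": [-0.0053, 0, -0.0102], "turn": [0, 0, 0], "grip": -1}
  ]
}}

```text
clock: 9.8
position: [0.5534, 0.1592, 0.314]
ee_rot: [0.12, -0.696, 0.118, 0.698]
contact_force: [3.1, 5.4, -2.5]
width: 0.0231
```

Run:
```python
from h import *
s,p,M=tool(); print(p,s['width'],s['contact_force'],s['moment'])
snap('c5',(190,160,290,290),'side',5)
```

```text
[0.5534 0.1592 0.314 ] 0.02311025852860416 [ 3.1478  5.3684 -2.5407] [ 0.8914 -0.133  -0.0397]
```

View pics/c5.png

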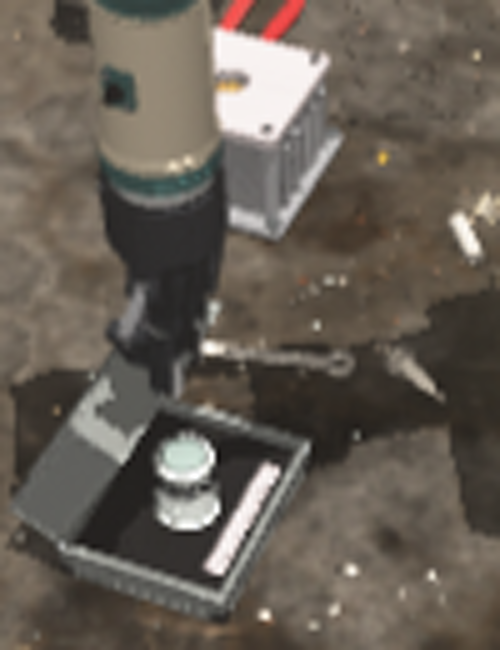

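Request:
{"op": "arm_command", "data": {
  "targets": [
    {"dp": [-0.0045, 0, -0.0106], "turn": [0, 0, 0], "grip": -1},
    {"dp": [-0.0036, 0, -0.0109], "turn": [0, 0, 0], "grip": -1},
    {"dp": [-0.0026, 0, -0.0112], "turn": [0, 0, 0], "grip": -1},
    {"dp": [-0.0018, 0, -0.0113], "turn": [0, 0, 0], "grip": -1},
    {"dp": [-0.0006, 0, -0.0115], "turn": [0, 0, 0], "grip": -1},
    {"dp": [0, 0, 0], "turn": [0, 0, 0], "grip": -1}
  ]
}}

```text
clock: 10.45
position: [0.6068, 0.1403, 0.3276]
ee_rot: [-0.12, 0.697, -0.119, -0.697]
contact_force: [0.7, 5.1, 4.7]
width: 0.0229
```

Run:
```python
from h import *
s,p,M=tool(); print(p,s['width'],s['contact_force'],s['moment'])
snap('c6',(190,160,290,290),'side',5)
```

```text
[0.6068 0.1403 0.3276] 0.02290867282862109 [0.7267 5.1461 4.6963] [ 0.9273  0.0421 -0.0569]
```

View pics/c6.png

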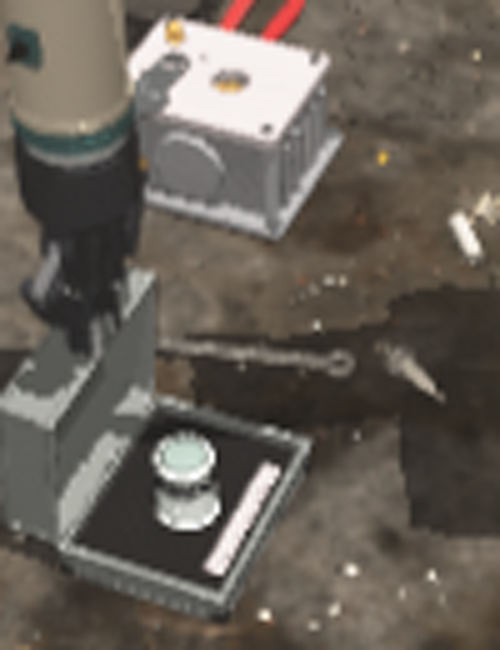

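Request:
{"op": "arm_command", "data": {
  "targets": [
    {"dp": [0.0006, 0, -0.0114], "turn": [0, 0, 0], "grip": -1},
    {"dp": [0.0016, 0, -0.0113], "turn": [0, 0, 0], "grip": -1},
    {"dp": [0, 0, 0], "turn": [0, 0, 0], "grip": 0.3},
    {"dp": [0, 0, 0], "turn": [0, 0, 0], "grip": 0.3},
    {"dp": [0, 0, 0], "turn": [0, 0, 0], "grip": 0.3},
    {"dp": [-0.03, 0, 0], "turn": [0, 0, 0], "grip": 0.5},
    {"dp": [-0.03, 0, 0], "turn": [0, 0, 0], "grip": 1}
  ]
}}

```text
clock: 11.2
position: [0.6263, 0.1324, 0.3837]
ee_rot: [0.118, -0.695, 0.12, 0.699]
contact_force: [0.2, 0.6, 0.3]
width: 0.077
```

Run:
```python
from h import *
snap('c7',(190,130,290,290),'side',4)
snap('c8',(150,120,250,220),'top',6)
plan([.552,.1566,.15],70.7)
```

```text
tcp now [0.6277 0.1327 0.389 ] goal [0.552  0.1566 0.305 ] turn [-0.03 -0.4   0.13] dp [0.084  0.0024 0.0794] clock 11.3 w 0.0852 F [-0.1  0.2  1. ]
tool y [-0.3305 -0.9438  0.    ] z [-0.9438  0.3305  0.    ] q6 2.008521985079015
```

View pics/c7.png

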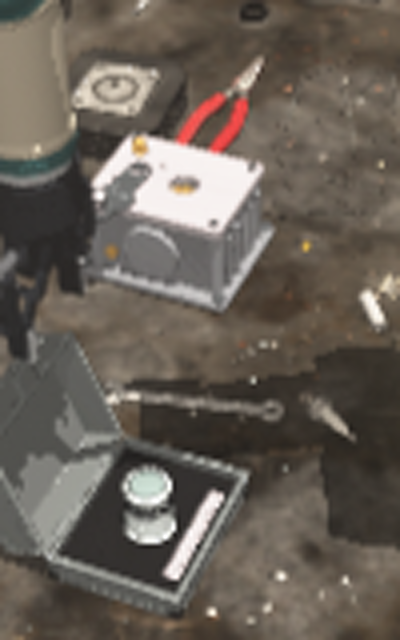

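View pics/c8.png

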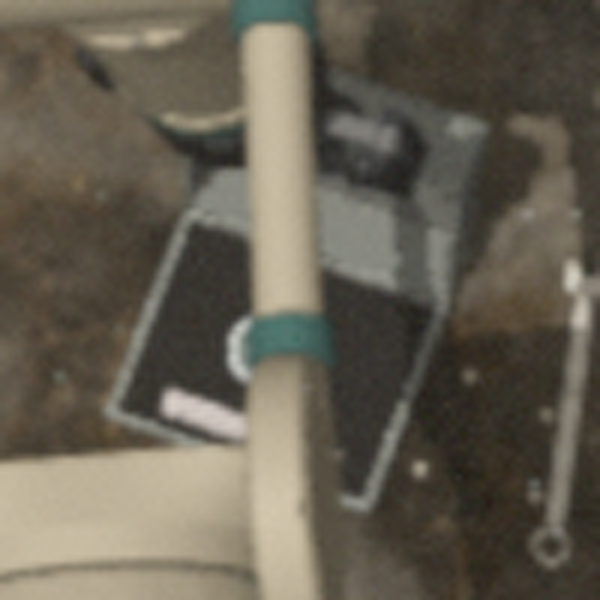

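Request:
{"op": "arm_command", "data": {
  "targets": [
    {"dp": [0, 0, 0.02], "turn": [0, -0.4, 0], "grip": 1},
    {"dp": [0, 0.002, 0.03], "turn": [0, 0, 0], "grip": 1},
    {"dp": [0, 0, 0.029], "turn": [0, 0, 0], "grip": 1},
    {"dp": [0, 0, 0], "turn": [0, 0, 0], "grip": 1}
  ]
}}

```text
clock: 11.7
position: [0.548, 0.1577, 0.3843]
ee_rot: [0.118, -0.693, 0.118, 0.701]
contact_force: [0.4, 0.1, 0.1]
width: 0.0854
```

Run:
```python
from h import *
snap('l1',(190,150,290,290),'side',5)
im=snap('l2',(150,120,250,220),'top',6)
print('side lens pt',plane('side',(227,251.75),.064), plane('top',np.array([270,350])/6+[150,120],.064))
plan([.552,.1566,.047],70.7)
```

```text
side lens pt [0.5486 0.1668 0.064 ] [0.5523 0.1571 0.064 ]
tcp now [0.5513 0.157  0.3847] goal [0.552  0.1566 0.202 ] turn [ 0.01  0.41 -0.06] dp [ 0.1827  0.0002 -0.0008] clock 11.8 w 0.0852 F [-0.4 -0.3 -0.4]
tool y [-0.3305 -0.9438  0.    ] z [-0.9438  0.3305  0.    ] q6 2.0621811249545026
```

View pics/l1.png

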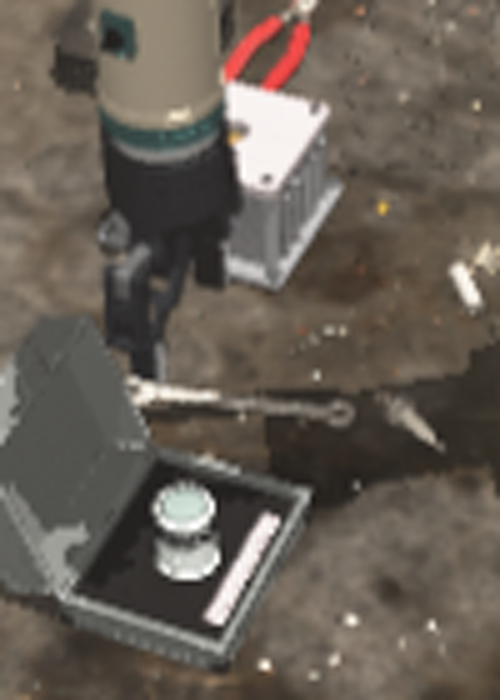

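View pics/l2.png

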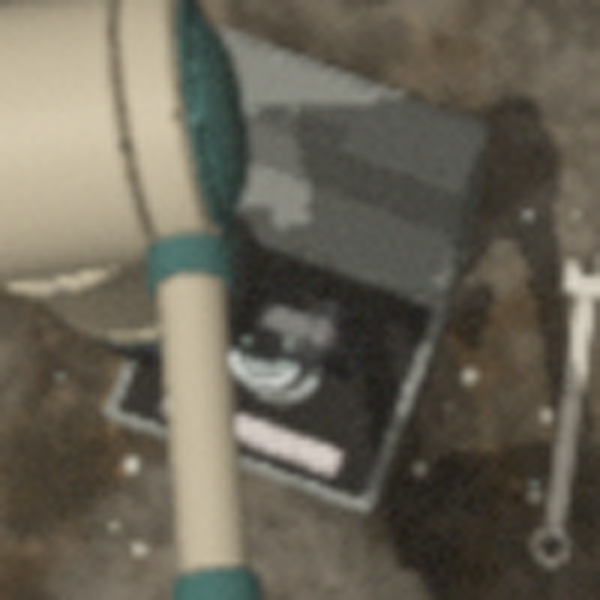

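Request:
{"op": "arm_command", "data": {
  "targets": [
    {"dp": [0.045, 0, 0], "turn": [0, 0.4, 0], "grip": 1},
    {"dp": [0.045, 0, 0], "turn": [0, 0, 0], "grip": 1},
    {"dp": [0.035, 0, 0], "turn": [0, 0, 0], "grip": 1},
    {"dp": [0.025, 0, 0], "turn": [0, 0, 0], "grip": 1},
    {"dp": [0.015, 0, 0], "turn": [0, 0, 0], "grip": 1},
    {"dp": [0, 0, 0], "turn": [0, 0, 0], "grip": 1}
  ]
}}

```text
clock: 12.4
position: [0.5515, 0.1564, 0.217]
ee_rot: [0.118, -0.695, 0.12, 0.699]
contact_force: [-0.3, -0.4, -0.6]
width: 0.0855
```

Run:
```python
from h import *
snap('l3',(190,190,270,290),'side',6)
snap('l4',(150,120,250,220),'top',6)
plan([.551,.1563,.045],70.7)
```

```text
tcp now [0.5526 0.1568 0.2198] goal [0.551  0.1563 0.2   ] turn [-0.06 -0.   -0.02] dp [0.0198 0.001  0.0014] clock 12.5 w 0.0854 F [ 0.4 -0.4  0.2]
tool y [-0.3305 -0.9438  0.    ] z [-0.9438  0.3305  0.    ] q6 2.064481482644515
```

View pics/l3.png

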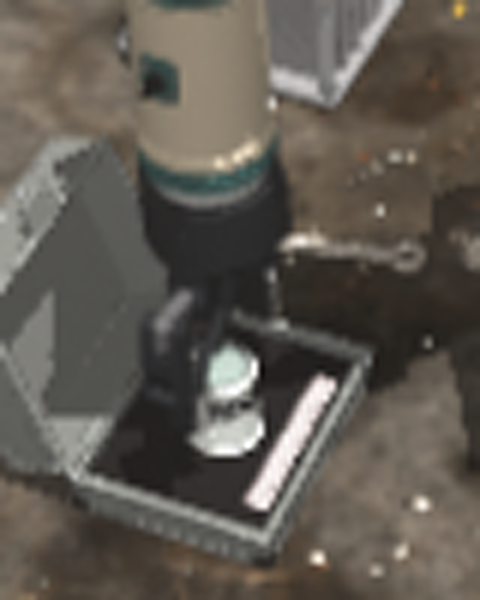

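View pics/l4.png

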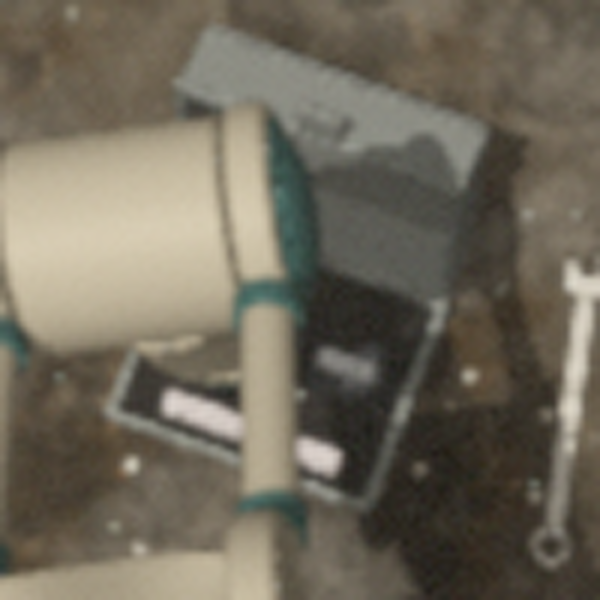

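Run:
```python
from h import *
s,p,M=tool()
for nm,X in (('near tip',p+.160*M[:,0]-.0427*M[:,1]),('near tip thick',p+.160*M[:,0]-.057*M[:,1]),('loupe top est',[.551,.1563,.064]),('foot ring visible',[.551,.1563,.018])):
    print(nm,np.array(X),(proj('side',X)-[190,190])*6,(proj('top',X)-[150,120])*6)
```

```text
near tip [0.5668 0.1971 0.0597] [184.6282 415.8023] [196.0135 322.4156]
near tip thick [0.5715 0.2105 0.0597] [173.5295 434.338 ] [170.6508 313.0365]
loupe top est [0.551  0.1563 0.064 ] [219.4239 356.3689] [271.4222 352.5543]
foot ring visible [0.551  0.1563 0.018 ] [223.2467 410.2012] [283.7764 362.3286]
```

```bash
python3 - <<'E'
from h import *
for tp in ((272,352),(275,358)):
  print(tri(np.array(tp)/6+[150,120],np.array([232,370])/6+[190,190]), plane('top',np.array(tp)/6+[150,120],.064),plane('side',np.array([232,370])/6+[190,190],.064))
E
python3 - <<'E'
import cv2
a=cv2.imread('pics/l1_full.png')[240:272,212:242]
cv2.imwrite('pics/l1z.png',cv2.resize(a,None,fx=16,fy=16,interpolation=cv2.INTER_NEAREST))
a=cv2.imread('pics/l2_full.png')[165:195,180:212]
cv2.imwrite('pics/l2z.png',cv2.resize(a,None,fx=16,fy=16,interpolation=cv2.INTER_NEAREST))
E
```

```text
(array([0.5483, 0.1573, 0.0544]), [np.float64(0.004071744408113587), np.float64(0.004071744408113402)]) [0.5513 0.156  0.064 ] [0.543  0.1662 0.064 ]
(array([0.5469, 0.156 , 0.0527]), [np.float64(0.002489718266951356), np.float64(0.0024897182669514515)]) [0.5482 0.1543 0.064 ] [0.543  0.1662 0.064 ]
```

View pics/l1z.png

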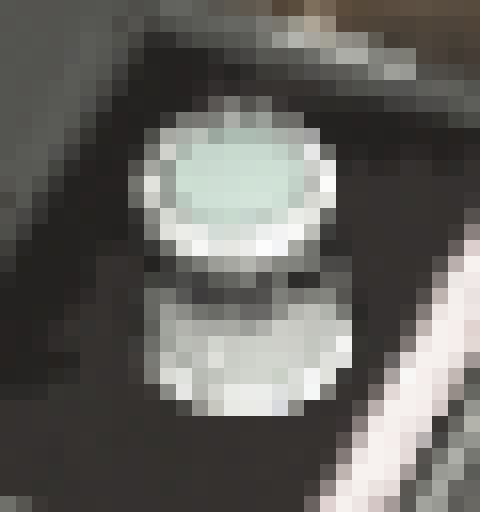

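View pics/l2z.png

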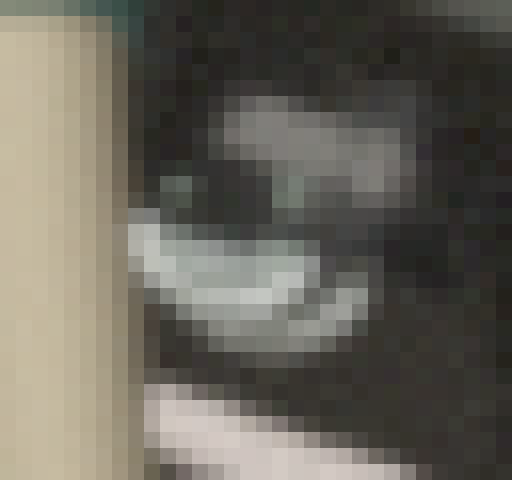

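Request:
{"op": "arm_command", "data": {
  "targets": [
    {"dp": [0.01, -0.003, 0], "turn": [0, 0, 0], "grip": 1},
    {"dp": [0.01, 0, 0], "turn": [0, 0, 0], "grip": 1},
    {"dp": [0, 0, 0], "turn": [0, 0, 0], "grip": 0.3},
    {"dp": [0, 0, 0], "turn": [0, 0, 0], "grip": 0.15},
    {"dp": [0, 0, 0], "turn": [0, 0, 0], "grip": 0.05},
    {"dp": [0, 0, 0], "turn": [0, 0, 0], "grip": -0.05}
  ],
  "grip_force": 25
}}

```text
clock: 13.1
position: [0.553, 0.1599, 0.2003]
ee_rot: [-0.119, 0.697, -0.119, -0.697]
contact_force: [0.3, -0.1, 0.4]
width: 0.0402
```

Request:
{"op": "arm_command", "data": {
  "targets": [
    {"dp": [0, 0, 0], "turn": [0, 0, 0], "grip": -0.2},
    {"dp": [0, 0, 0], "turn": [0, 0, 0], "grip": -0.2},
    {"dp": [0, 0, 0], "turn": [0, 0, 0], "grip": -0.2}
  ],
  "grip_force": 30
}}

```text
clock: 13.4
position: [0.5531, 0.1599, 0.2005]
ee_rot: [-0.119, 0.697, -0.119, -0.697]
contact_force: [-0.5, -0.8, 3.6]
width: 0.0391
```

Run:
```python
from h import *
snap('l5',(190,190,270,290),'side',6)
s,p,M=tool(); print(p,M,s['width'],s['contact_force'])
```

```text
[0.5531 0.1599 0.2006] [[ 0.0011 -0.3312 -0.9436]
 [ 0.     -0.9436  0.3312]
 [-1.     -0.0004 -0.001 ]] 0.03914601962556376 [-0.5407  1.2122  4.9274]
```

View pics/l5.png

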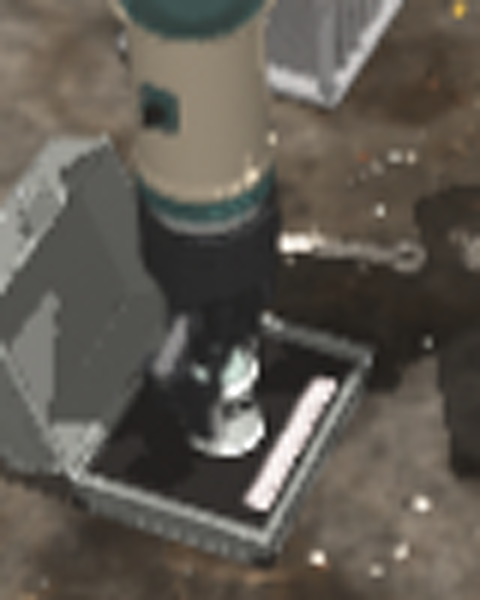

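Request:
{"op": "arm_command", "data": {
  "targets": [
    {"dp": [0, 0, 0], "turn": [0, 0, 0], "grip": -1},
    {"dp": [-0.004, 0, 0], "turn": [0, 0, 0], "grip": -1},
    {"dp": [-0.008, 0, 0], "turn": [0, 0, 0], "grip": -1},
    {"dp": [-0.015, 0, 0], "turn": [0, 0, 0], "grip": -1},
    {"dp": [-0.025, 0, 0], "turn": [0, 0, 0], "grip": -1},
    {"dp": [-0.03, 0, 0], "turn": [0, 0, 0], "grip": -1},
    {"dp": [-0.03, 0, 0], "turn": [0, 0, 0], "grip": -1},
    {"dp": [-0.03, 0, 0], "turn": [0, 0, 0], "grip": -1}
  ],
  "grip_force": 40
}}

```text
clock: 14.25
position: [0.5525, 0.1599, 0.3432]
ee_rot: [0.119, -0.697, 0.119, 0.697]
contact_force: [0.7, 0.1, -1.1]
width: 0.0392
```

Run:
```python
from h import *
snap('l6',(190,150,270,290),'side',5)
s,p,M=tool(); print(p,s['width'],s['contact_force'])
# port by yellow mask in g1
im=cv2.imread('pics/g1_full.png'); x0,y0=275,140
c=cv2.cvtColor(im[y0:y0+80,x0:x0+80],cv2.COLOR_BGR2HSV); m=((c[:,:,1]>90)|(c[:,:,2]<110)).astype(np.uint8); m[:, :28]=0; m[:30]=0; m[52:]=0; m[:,52:]=0
M_=cv2.moments(m,True); uv=np.array([M_['m10'],M_['m01']])/M_['m00']+[x0,y0]; print(uv,M_['m00'],plane('top',uv,.096))
print('exp area',np.pi*(.015*358/1.06)**2, plane('top',np.array([268,285])/7+[275-.43,140-.43],.096),'piv',plane('top',np.array([310,175])/7+[275-.43,140-.43],.106))
plan([.5483,-.2102,.25],70)
```

```text
[0.554  0.1602 0.3487] 0.03884080318994527 [2.255  1.4081 1.6906]
[312.5614 180.1754] 57.0 [ 0.5494 -0.2087  0.096 ]
exp area 80.62815342853638 [ 0.5491 -0.2096  0.096 ] piv [ 0.5966 -0.2261  0.106 ]
tcp now [0.554  0.1602 0.3487] goal [ 0.5483 -0.2102  0.405 ] turn [ 0.66 -0.47  0.26] dp [-0.0563  0.35   -0.1213] clock 14.3 w 0.0388 F [2.3 1.4 1.7]
tool y [-0.342  -0.9397  0.    ] z [-0.9397  0.342   0.    ] q6 2.069136336221438
```

View pics/l6.png

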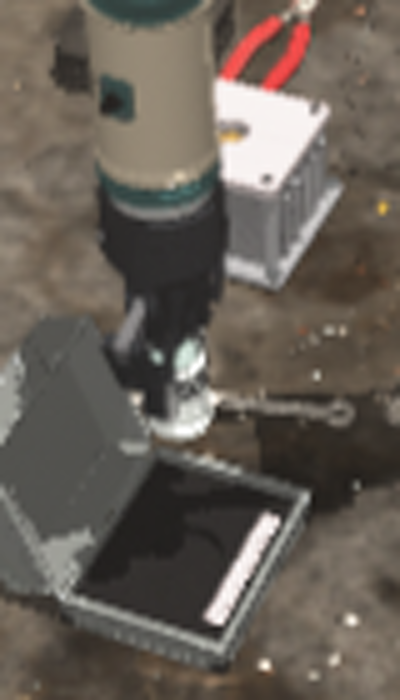

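Request:
{"op": "arm_command", "data": {
  "targets": [
    {"dp": [-0.005, 0.015, -0.005], "turn": [0.3, 0, 0], "grip": -1},
    {"dp": [-0.005, 0.03, -0.01], "turn": [0.3, 0, 0], "grip": -1},
    {"dp": [0, 0.035, -0.012], "turn": [0, 0, 0], "grip": -1},
    {"dp": [0, 0.04, -0.014], "turn": [0, 0, 0], "grip": -1},
    {"dp": [0, 0.04, -0.014], "turn": [0, 0, 0], "grip": -1},
    {"dp": [0, 0.04, -0.014], "turn": [0, 0, 0], "grip": -1},
    {"dp": [0, 0.04, -0.014], "turn": [0, 0, 0], "grip": -1},
    {"dp": [0, 0.035, -0.012], "turn": [0, 0, 0], "grip": -1}
  ]
}}

```text
clock: 15.1
position: [0.5475, -0.1337, 0.3509]
ee_rot: [0.123, -0.695, 0.123, 0.697]
contact_force: [0.6, 0.2, -0.7]
width: 0.0386
```

Request:
{"op": "arm_command", "data": {
  "targets": [
    {"dp": [0, 0.03, -0.01], "turn": [0, 0, 0], "grip": -1},
    {"dp": [0, 0.025, -0.009], "turn": [0, 0, 0], "grip": -1},
    {"dp": [0, 0.015, -0.005], "turn": [0, 0, 0], "grip": -1},
    {"dp": [0, 0.004, -0.001], "turn": [0, 0, 0], "grip": -1},
    {"dp": [0, 0, 0], "turn": [0, 0, 0], "grip": -1},
    {"dp": [0, 0, 0], "turn": [0, 0, 0], "grip": -1}
  ]
}}

```text
clock: 15.7
position: [0.5467, -0.2081, 0.3518]
ee_rot: [0.123, -0.696, 0.122, 0.697]
contact_force: [0.0, -0.5, -1.5]
width: 0.0386
```

Run:
```python
from h import *
snap('p1',(190,100,290,220),'side',5)
snap('p2',(265,130,365,220),'top',6)
plan([.549,-.2096,.2885-.155],70)
```

```text
tcp now [ 0.5469 -0.2078  0.352 ] goal [ 0.549  -0.2096  0.2885] turn [0.14 0.02 0.02] dp [ 0.0635  0.0009 -0.0026] clock 15.8 w 0.0387 F [ 0.4  0.5 -0.7]
tool y [-0.342  -0.9397  0.    ] z [-0.9397  0.342   0.    ] q6 1.4351706021595145
```

View pics/p1.png

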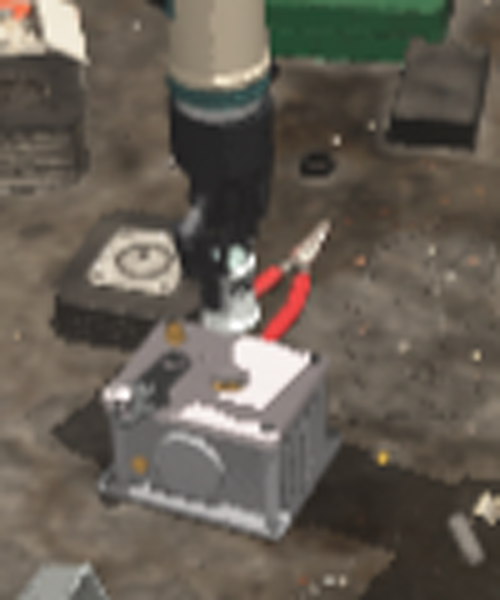

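View pics/p2.png

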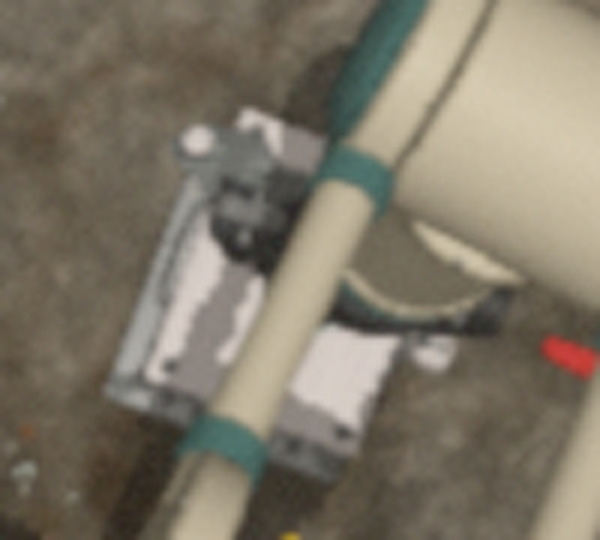

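Run:
```python
from h import *
s,p,M=tool()
f=p+.1925*M[:,0]
print('foot pred',f,proj('side',f), 'ringtop',proj('side',f+[0,0,.006]),'lens',proj('side',f+[0,0,.056]),'port pred',proj('side',[.549,-.2096,.096]))
import cv2
a=cv2.imread('pics/p1_full.png')[146:182,222:254]
cv2.imwrite('pics/p1z.png',cv2.resize(a,None,fx=16,fy=16,interpolation=cv2.INTER_NEAREST))
a=cv2.imread('pics/c7_full.png')[165:190,222:254]
cv2.imwrite('pics/c7z.png',cv2.resize(a,None,fx=16,fy=16,interpolation=cv2.INTER_NEAREST))
```

```text
foot pred [ 0.5469 -0.2077  0.1595] [235.06   162.4952] ringtop [235.0061 161.2387] lens [234.5473 150.5272] port pred [235.1172 175.1343]
```

View pics/p1z.png

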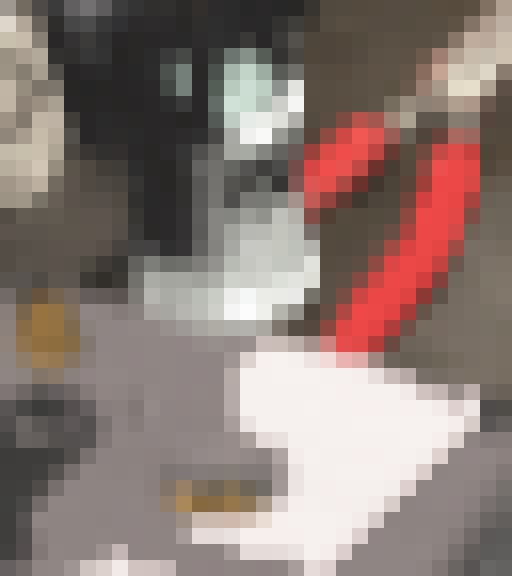

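View pics/c7z.png

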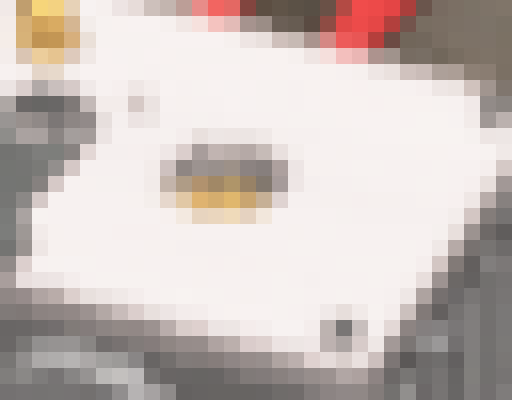

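Request:
{"op": "arm_command", "data": {
  "targets": [
    {"dp": [0.015, 0.001, -0.0026], "turn": [0.1, 0, 0], "grip": -1},
    {"dp": [0.02, 0, 0], "turn": [0, 0, 0], "grip": -1},
    {"dp": [0.014, 0, 0], "turn": [0, 0, 0], "grip": -1},
    {"dp": [0.008, 0, 0], "turn": [0, 0, 0], "grip": -1},
    {"dp": [0.002, 0, 0], "turn": [0, 0, 0], "grip": -1},
    {"dp": [0, 0, 0], "turn": [0, 0, 0], "grip": -1},
    {"dp": [0, 0, 0], "turn": [0, 0, 0], "grip": -1}
  ]
}}

```text
clock: 16.5
position: [0.5494, -0.2109, 0.2938]
ee_rot: [-0.123, 0.697, -0.123, -0.696]
contact_force: [0.2, -1.0, -1.2]
width: 0.039
```

Run:
```python
from h import *
snap('p3',(200,140,270,210),'side',8)
plan([.549,-.2096,.2885-.155],70)
```

```text
tcp now [ 0.5494 -0.2109  0.2939] goal [ 0.549  -0.2096  0.2885] turn [-0.03 -0.1  -0.02] dp [ 0.0054 -0.0011  0.0008] clock 16.55 w 0.0389 F [-0.8 -0.6 -0.6]
tool y [-0.342  -0.9397  0.    ] z [-0.9397  0.342   0.    ] q6 1.4356838219943402
```

View pics/p3.png

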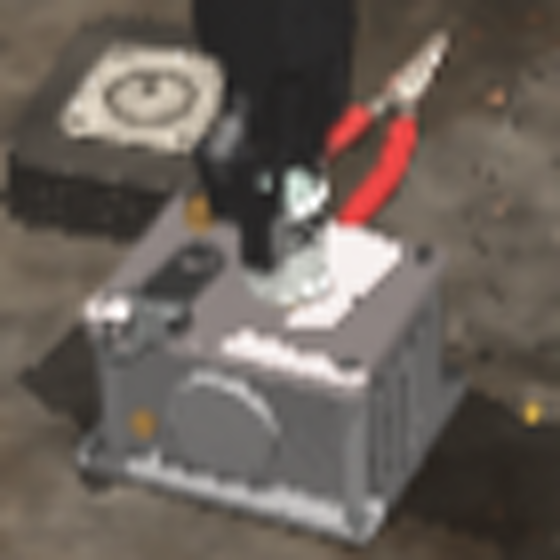

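Request:
{"op": "arm_command", "data": {
  "targets": [
    {"dp": [0.002, -0.001, 0.0008], "turn": [0, -0.1, 0], "grip": -1},
    {"dp": [0.0015, 0, 0], "turn": [0, 0, 0], "grip": -1},
    {"dp": [0.001, 0, 0], "turn": [0, 0, 0], "grip": -1},
    {"dp": [0, 0, 0], "turn": [0, 0, 0], "grip": -1},
    {"dp": [0, 0, 0], "turn": [0, 0, 0], "grip": -1}
  ]
}}

```text
clock: 17.05
position: [0.5486, -0.2097, 0.2886]
ee_rot: [0.123, -0.696, 0.123, 0.697]
contact_force: [0.2, 0.1, 0.7]
width: 0.039
```

Request:
{"op": "arm_command", "data": {
  "targets": [
    {"dp": [0.001, 0, 0], "turn": [0, 0, 0], "grip": -1},
    {"dp": [0, 0, 0], "turn": [0, 0, 0], "grip": -1},
    {"dp": [0, 0, 0], "turn": [0, 0, 0], "grip": -1}
  ]
}}

```text
clock: 17.35
position: [0.5486, -0.2097, 0.2886]
ee_rot: [0.123, -0.696, 0.123, 0.697]
contact_force: [-2.0, 0.5, 5.8]
width: 0.0388
```

Request:
{"op": "arm_command", "data": {
  "targets": [
    {"dp": [0, 0, 0], "turn": [0, 0, 0], "grip": 0.02},
    {"dp": [0, 0, 0], "turn": [0, 0, 0], "grip": 0.1},
    {"dp": [0, 0, 0], "turn": [0, 0, 0], "grip": 0.3},
    {"dp": [0, 0, 0], "turn": [0, 0, 0], "grip": 0.5},
    {"dp": [0, 0, 0], "turn": [0, 0, 0], "grip": 0.7},
    {"dp": [0, 0, 0], "turn": [0, 0, 0], "grip": 0.7},
    {"dp": [0, 0, 0], "turn": [0, 0, 0], "grip": 0.7}
  ]
}}

```text
clock: 18.05
position: [0.5486, -0.2097, 0.2874]
ee_rot: [0.123, -0.696, 0.123, 0.697]
contact_force: [-0.2, 0.8, -0.8]
width: 0.0721
```

Run:
```python
from h import *
snap('p4',(200,140,270,210),'side',8)
s,p,M=tool(); print(p,s['width'],s['contact_force'])
```

```text
[ 0.5486 -0.2097  0.2875] 0.07266448723093838 [0.2996 0.4038 0.5168]
```

View pics/p4.png

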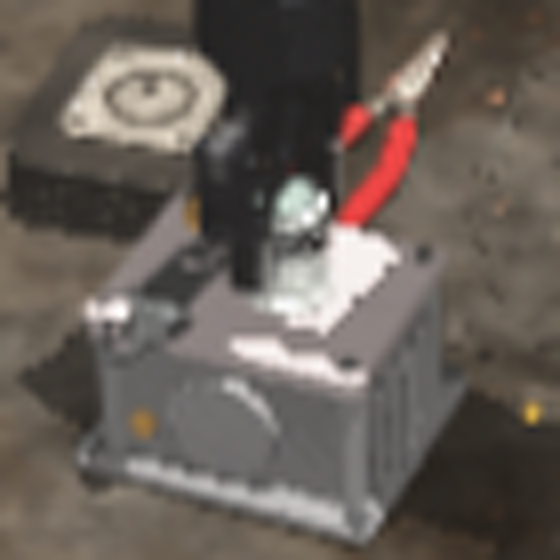

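Request:
{"op": "arm_command", "data": {
  "targets": [
    {"dp": [-0.01, 0, 0], "turn": [0, 0, 0], "grip": 0.7},
    {"dp": [-0.02, 0, 0], "turn": [0, 0, 0], "grip": 0.7},
    {"dp": [-0.035, 0, 0], "turn": [0, 0, 0], "grip": 0.7},
    {"dp": [-0.04, 0, 0], "turn": [0, 0, 0], "grip": 0.7},
    {"dp": [-0.02, 0.03, 0.02], "turn": [0, 0, 0], "grip": 0.7},
    {"dp": [0, 0.04, 0.02], "turn": [0, 0, 0], "grip": 0.7},
    {"dp": [0, 0.04, 0.02], "turn": [0, 0, 0], "grip": 0.7},
    {"dp": [0, 0.04, 0.02], "turn": [0, 0, 0], "grip": 0.7}
  ]
}}

```text
clock: 18.9
position: [0.421, -0.3239, 0.414]
ee_rot: [0.122, -0.696, 0.123, 0.696]
contact_force: [0.1, -0.9, -0.2]
width: 0.0727
```

Request:
{"op": "arm_command", "data": {
  "targets": [
    {"dp": [0, 0.04, 0.02], "turn": [0, 0, 0], "grip": 0.7},
    {"dp": [0, 0.04, 0.02], "turn": [0, 0, 0], "grip": 0.7},
    {"dp": [0, 0.03, 0.01], "turn": [0, 0, 0], "grip": 0.7},
    {"dp": [0, 0, 0], "turn": [0, 0, 0], "grip": 0.7},
    {"dp": [0, 0, 0], "turn": [0, 0, 0], "grip": 0.7}
  ]
}}

```text
clock: 19.4
position: [0.3371, -0.4098, 0.4134]
ee_rot: [0.124, -0.696, 0.124, 0.697]
contact_force: [0.5, -0.4, 0.4]
width: 0.0725
```

Run:
```python
from h import *
snap('f1',(190,140,290,290),'side',4)
snap('f2',(275,140,355,220),'top',7)
P=[.549,-.2096,.096]
for n,o in (('side',(190,140,4)),('top',(275,140,7))):
    print(n,'port',proj(n,P),'lens if centred',proj(n,np.array(P)+[0,0,.056]), (proj(n,np.array(P)+[0,0,.056])+.5-o[:2])*o[2])
```

```text
side port [235.1172 175.1343] lens if centred [234.6192 163.764 ] [180.477   97.0562]
top port [312.8446 180.3035] lens if centred [316.3055 178.1601] [292.6387 270.6205]
```

View pics/f1.png

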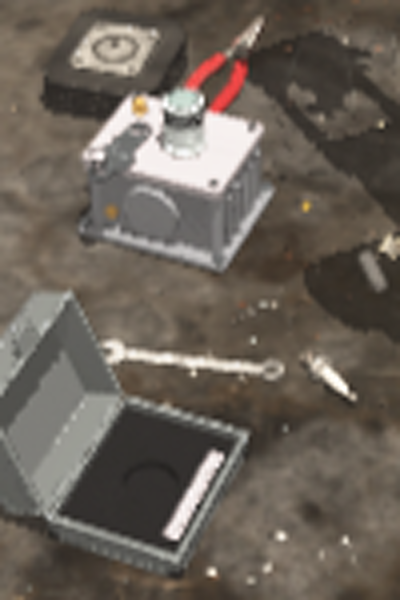

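View pics/f2.png

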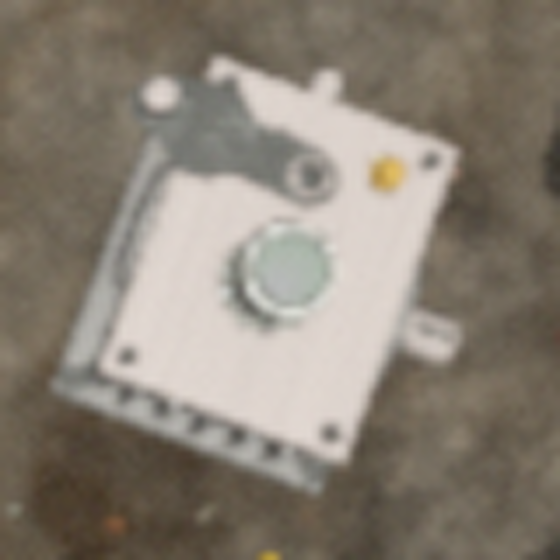

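View pics/f2_full.png

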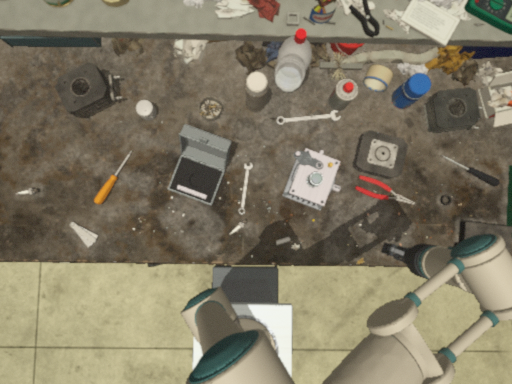

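Run:
```python
from h import *
a=cv2.imread('pics/f2_full.png')[115:215,160:245]
cv2.imwrite('pics/f3.png',cv2.resize(a,None,fx=7,fy=7,interpolation=cv2.INTER_CUBIC))
u=np.array([.944,-.3305,0]);v=np.array([.3305,.944,0]);H=np.array([.6092,.139,.028])
for th in (1.6,1.7,1.92):
  # lid outer front-top corners in closed frame: (-.12, .042)
  out=[]
  for x,z in ((-.12,.042),(-.12,0),(-.132,.004)):
    for yy in ((.075,-.075) if x>-.13 else (0,)):
      X=H+v*yy+u*(x*np.cos(th)+z*np.sin(th))+np.array([0,0,1])*(-x*np.sin(th)+z*np.cos(th))
      out.append(((proj('top',X)+.5-[160,115])*7).round(0))
  print(th,out)
```

```text
1.6 [array([138., 128.]), array([472., 251.]), array([101., 220.]), array([437., 343.]), array([269., 266.])]
1.7 [array([151., 106.]), array([483., 228.]), array([112., 194.]), array([447., 317.]), array([281., 238.])]
1.92 [array([177.,  64.]), array([504., 184.]), array([137., 141.]), array([470., 263.]), array([307., 180.])]
```

View pics/f3.png

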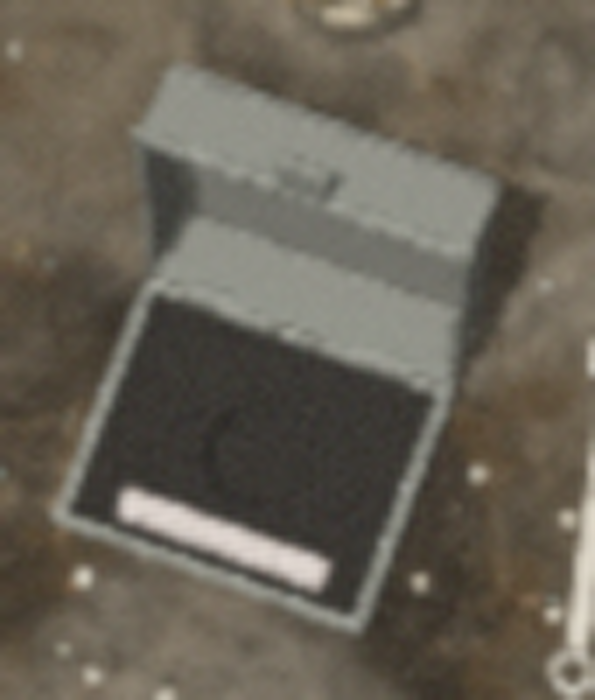

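The lid corners, at crop (180,65), (497,185) and (137,132), match the predicted positions for 1.92 rad. Handing in.

```bash
python3 -c "
from rig import manip
print(manip.sign_off(), manip.get_state()['clock'])"
```

```text
the job is handed in; nothing more can be done
the job is handed in; nothing more can be done
```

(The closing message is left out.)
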